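# Find the loose-capped cleaner bottle and set it on the ledge

## Robot

A 6-joint arm with a two-finger parallel gripper is mounted at the origin on the work surface. World frame = base frame: x ahead of the robot, y to its left, z up, the work surface at z = 0. Lengths are in m, angles in rad, forces in N, time in s.
With the tool pointing down it reaches from about 0.35 to 0.925 m from the base axis. Payload 6.4 kg.
Tool frame: the origin (TCP) lies midway between the tips of the shut fingers; the grasp point (between the pads) lies 19 mm behind it; z points along the fingers, y is the line along which they close (so a half turn about z gives the same grasp; the last joint's range is limited). The gripper opens to 85 mm and grips with 20 to 120 N. Pads are 22 mm wide; open, the fingers measure 114 mm over their backs; the gripper's body (76 mm by 85 mm) begins 54 mm behind the grasp point. The pads swing forward as they close: fully open they stand 13 mm farther back than shut.
Start: joints at [0.995, 0.245, 1.558, -0, 1.339, -0.174], TCP at [0.254, 0.598, 0.231] pointing down, gripper open.
Joint ranges: [-3.13, 3.13], [-1.02, 2.26], [0.13, 2.54], [-0.95, 4.09], [0.21, 2.88], [-2.74, 2.74]. Speed limits (rad/s): [2.57, 2.57, 3.14, 3.14, 3.14, 3.14].

## Interface

Orientations are given as a rotation vector (axis times angle).
In Python, from plant import manip, jaws, kin, status, optics, order gives the robot as it stands. Calls block until the motion is done:
- manip.movep(position, orientation): joint-space move of the TCP to a pose.
- manip.move_straight(position, feed=0.15, rotation=None): straight line of the TCP; rotation=None keeps the orientation; feed is the mean speed in m/s.
- manip.move_joints(angles): joint-space move.
- jaws.move_gripper(opening, f_grip=None): finger opening in m; f_grip is the grip in N (None keeps the last); returns when the fingers have stopped.
- manip.pause(seconds).
- kin.solve_ik(position, orientation): joint angles nearest the present ones, or None.
- status.read_state(): the state.
- optics.read_camera(name): name is "scene" or "top" or "wrist"; returns a dict with "pixels" (480x640x3 uint8, red, green, blue), "fovy" (degrees; the focal length in pixels is half the picture's height over the tangent of half this angle, whatever the lens; pixels are square), "cx", "cy" (the principal point, pixels), "k1" (the pictures are not rectified: a ray, as slopes to the right and down, at radius r is drawn at 1 + k1 r^2 times it, then the intrinsics apply), "position" and "attitude" of the camera in the world. Camera axes: x right, y up, looking along -z (the intrinsics and any distortion apply to the point x, -y, -z); pixel columns grow to the right and rows downward; lengths in m; the calibration is good to about 2 mm. A picture is of the moment at which its call begins. There is no depth.
A pose or a line that the arm cannot do raises manip.MotionError and nothing moves.
- order.finish_job(): hands the job in; it is judged then, once.
Trained networks look in the newest picture that a camera, given by its name, has taken for a name from the list of things; names that differ only in an ending like _2 or _b are one class to them, and where a whole thing is asked for, a point or a joint stands for the part that bears it (a point fixed in the world has none). Each returns a list of dicts, best first, with "conf" (0 to 1); they miss things now and then, are a little off and sometimes report something else, mostly with a low value. They report only what shows in the picture. A call takes as long as a camera call. They do not tell look-alikes from the thing itself.
- optics.find_in(camera, query): "position" ([column, row] in pixels, amid what is visible of it).
- optics.landmark_of(camera, query): "position" ([column, row] in pixels: a listed point, or the origin of a listed thing).
The state is a dict: "time": time; "joint_pos": joint angles; "joint_velocities": joint speeds; "tau": joint torques, N m; "ee_pos": TCP position; "orientation": TCP orientation; "ft_force": force on the tool from outside, world axes, zero at the start; "wrist_torque": the same for the moment, N m; "grip_width": finger opening in m; "finger_force": force on a finger pad.
Only numpy, scipy, OpenCV 4.12 (cv2) and the standard library are available. Lean on these libraries where they do the work, as an engineer would, in place of code of your own. Each camera call takes 0.05 s, during which the arm holds its last target. There are 200 camera calls.

## Task

One of the three ball-cleaner bottles in the rack has a loose cap. With the bottles standing in the rack, give their caps a clear twist (some 30 degrees) until you find the loose one, and leave its stripe well out of line with its mark as a sign; then take that bottle by its body, not its cap, and stand it upright on the narrow raised ledge, letting go only once it is down. Leave the tight-capped bottles in their pockets and do not push the other things on the counter about.

Things in the scene. Friction and masses are not known exactly. Their poses are not given: they have to be found in the camera images.
- bottle_a: one of three look-alike teal bottles, about 0.3 kg: body 46 x 46 mm square (sides along its x, y) and 84 mm tall, short neck, black screw cap; 111 mm tall in all. Origin on its axis half-way up, 55.5 mm above the underside; z up. Starts in a rack pocket with 4 mm of play a side, which stops it from turning with its cap. Which one has the loose cap cannot be seen
- cap_a: black round cap of bottle_a, 34 mm across, 22 mm tall. Origin at the centre of its underside, 33.5 mm above the bottle's origin, 5 mm above its shoulder. A yellow stripe on top runs along its -x, at first to a white mark on the shoulder (x axes aligned). Tight: never turns on the bottle, fingers slip. Loose: turns either way (0.04 N m), stays as left, does not come off
- bottle_b: one of three look-alike teal bottles, about 0.3 kg: body 46 x 46 mm square (sides along its x, y) and 84 mm tall, short neck, black screw cap; 111 mm tall in all. Origin on its axis half-way up, 55.5 mm above the underside; z up. Starts in a rack pocket with 4 mm of play a side, which stops it from turning with its cap. Which one has the loose cap cannot be seen
- cap_b: black round cap of bottle_b, 34 mm across, 22 mm tall. Origin at the centre of its underside, 33.5 mm above the bottle's origin, 5 mm above its shoulder. A yellow stripe on top runs along its -x, at first to a white mark on the shoulder (x axes aligned). Tight: never turns on the bottle, fingers slip. Loose: turns either way (0.04 N m), stays as left, does not come off
- bottle_c: one of three look-alike teal bottles, about 0.3 kg: body 46 x 46 mm square (sides along its x, y) and 84 mm tall, short neck, black screw cap; 111 mm tall in all. Origin on its axis half-way up, 55.5 mm above the underside; z up. Starts in a rack pocket with 4 mm of play a side, which stops it from turning with its cap. Which one has the loose cap cannot be seen
- cap_c: black round cap of bottle_c, 34 mm across, 22 mm tall. Origin at the centre of its underside, 33.5 mm above the bottle's origin, 5 mm above its shoulder. A yellow stripe on top runs along its -x, at first to a white mark on the shoulder (x axes aligned). Tight: never turns on the bottle, fingers slip. Loose: turns either way (0.04 N m), stays as left, does not come off
- rack: dark wooden bottle rack fixed to the counter, 72 x 300 mm, with three square pockets in a row along its y at y = -100, 0 and +100 mm, one bottle in each; pocket floor 8 mm and pocket walls 32 mm above the counter (24 mm deep). Origin at the centre of its underside, on the counter
- ledge: raised narrow ledge fixed to the counter: an oak plank 170 mm long (along its x) and 50 mm wide (along its y) on two aluminium posts, its flat top 70 mm above the counter; aluminium base plate 190 x 90 mm. Nothing stands on it at the start. Origin at the centre of its underside, on the counter
- thumb_slug: bystander: orange urethane thumb slug, upright cylinder 31 mm across, 45 mm tall; origin at the centre of its underside
- pin_locator: bystander: steel pin locator, disc 42 mm across with an upright 10 mm pin, 42 mm tall; origin at the centre of its underside
- grip_tester: bystander: green rubber grip tester, waisted spool 44 mm across, 46 mm tall; origin at the centre of its underside
- span_bar: bystander: small aluminium span bar lying flat, 120 mm along its x, 16 mm wide, with two studs, 22 mm tall; origin at the centre of its underside
- tape_roll: bystander: white roll of bowler's tape lying flat, 60 mm across, 24 mm tall; origin at the centre of its underside
- sanding_pad: bystander: red sanding pad 90 x 60 x 18 mm lying flat; origin at the centre of its underside
There are look-alikes about, which are no part of the job. Leave any orange or red look-alike of the bottle_a alone.

How it is judged:
On the way, in this order (a step that is already met when the one before it is completed fails the run):
1. the loose cap has been turned by more than 0.15 rad on its bottle, the bottle standing in the rack (((angle between the x axis of cap_a and the x axis of bottle_a, either way round above 0.15 rad and height (world z) of bottle_a below 0.085 m) or (angle between the x axis of cap_b and the x axis of bottle_b, either way round above 0.15 rad and height (world z) of bottle_b below 0.085 m) or (angle between the x axis of cap_c and the x axis of bottle_c, either way round above 0.15 rad and height (world z) of bottle_c below 0.085 m))), for 0.05 s.
2. the loose-capped bottle is down on the ledge, upright, with the fingers still on it (((z of bottle_a in the frame of ledge between 0.1195 and 0.1325 m and angle between bottle_a's own z axis and vertical below 0.1 rad and x of bottle_a in the frame of ledge between -0.088 and 0.088 m and y of bottle_a in the frame of ledge between -0.026 and 0.026 m and angle between the x axis of cap_a and the x axis of bottle_a, either way round above 0.12 rad and contact force between the fingers and bottle_a above 0.5 N) or (z of bottle_b in the frame of ledge between 0.1195 and 0.1325 m and angle between bottle_b's own z axis and vertical below 0.1 rad and x of bottle_b in the frame of ledge between -0.088 and 0.088 m and y of bottle_b in the frame of ledge between -0.026 and 0.026 m and angle between the x axis of cap_b and the x axis of bottle_b, either way round above 0.12 rad and contact force between the fingers and bottle_b above 0.5 N) or (z of bottle_c in the frame of ledge between 0.1195 and 0.1325 m and angle between bottle_c's own z axis and vertical below 0.1 rad and x of bottle_c in the frame of ledge between -0.088 and 0.088 m and y of bottle_c in the frame of ledge between -0.026 and 0.026 m and angle between the x axis of cap_c and the x axis of bottle_c, either way round above 0.12 rad and contact force between the fingers and bottle_c above 0.5 N))), for 0.05 s.
At the end, for the whole second after the job is handed in: the loose-capped bottle, its cap turned over 0.12 rad, stands at rest on the ledge's top (within 6 mm), tilted under 0.1 rad, axis within 26 mm of the plank's centre line and 88 mm of its middle; the other two upright (0.15 rad) in their pockets, within 20 mm of their start (((z of bottle_a in the frame of ledge between 0.1195 and 0.1325 m and angle between bottle_a's own z axis and vertical below 0.1 rad and x of bottle_a in the frame of ledge between -0.088 and 0.088 m and y of bottle_a in the frame of ledge between -0.026 and 0.026 m and angle between the x axis of cap_a and the x axis of bottle_a, either way round above 0.12 rad and linear speed of bottle_a below 0.03 m/s and distance of each of bottle_b, bottle_c from where it was at the start of the episode below 0.02 m and angle between each of bottle_b, bottle_c's own z axis and vertical below 0.15 rad) or (z of bottle_b in the frame of ledge between 0.1195 and 0.1325 m and angle between bottle_b's own z axis and vertical below 0.1 rad and x of bottle_b in the frame of ledge between -0.088 and 0.088 m and y of bottle_b in the frame of ledge between -0.026 and 0.026 m and angle between the x axis of cap_b and the x axis of bottle_b, either way round above 0.12 rad and linear speed of bottle_b below 0.03 m/s and distance of each of bottle_a, bottle_c from where it was at the start of the episode below 0.02 m and angle between each of bottle_a, bottle_c's own z axis and vertical below 0.15 rad) or (z of bottle_c in the frame of ledge between 0.1195 and 0.1325 m and angle between bottle_c's own z axis and vertical below 0.1 rad and x of bottle_c in the frame of ledge between -0.088 and 0.088 m and y of bottle_c in the frame of ledge between -0.026 and 0.026 m and angle between the x axis of cap_c and the x axis of bottle_c, either way round above 0.12 rad and linear speed of bottle_c below 0.03 m/s and distance of each of bottle_a, bottle_b from where it was at the start of the episode below 0.02 m and angle between each of bottle_a, bottle_b's own z axis and vertical below 0.15 rad))); the robot touches nothing.
It fails at once if a bottle is lifted out of the rack while its stripe is in line with its mark (not found loose) ((height (world z) of bottle_a above 0.085 m and angle between the x axis of cap_a and the x axis of bottle_a, either way round below 0.1 rad) or (height (world z) of bottle_b above 0.085 m and angle between the x axis of cap_b and the x axis of bottle_b, either way round below 0.1 rad) or (height (world z) of bottle_c above 0.085 m and angle between the x axis of cap_c and the x axis of bottle_c, either way round below 0.1 rad)).
It fails at once if a bottle is carried by its cap: the fingers press on the cap while the bottle is more than 20 mm off its pocket floor ((height (world z) of bottle_a above 0.085 m and contact force between the fingers and cap_a above 2 N) or (height (world z) of bottle_b above 0.085 m and contact force between the fingers and cap_b above 2 N) or (height (world z) of bottle_c above 0.085 m and contact force between the fingers and cap_c above 2 N)).
It fails at once if a bystander is pushed more than 30 mm (distance of any of thumb_slug, pin_locator, grip_tester, span_bar, tape_roll, sanding_pad from where it was at the start of the episode above 0.03 m).
It also fails if it takes over 64 s, if anything falls off the work surface, if the arm or the gripper's body presses on something with over 40 N, if the wrist force passes 120 N, or if a joint passes its speed limit or range.

## Working session

There is one attempt and no reset: what is moved stays moved. The work goes in short steps, each a Python script; the robot and the scene stay as the last script left them, time stands still between calls to the robot, and variables do not carry over. Pictures are saved under pics/ and viewed, at most 10 in all, crops included, and the job is handed in when it is done.

```bash
mkdir -p pics; ls
cat > h.py <<'E'
import numpy as np, cv2
from scipy.spatial.transform import Rotation as R
from plant import manip, jaws, kin, status, optics, order
def cam(n,save=None):
    c=optics.read_camera(n)
    if save: cv2.imwrite('pics/'+save,cv2.cvtColor(c['pixels'],cv2.COLOR_RGB2BGR))
    return c
def rot(c):
    a=np.array(c['attitude'],float)
    return a if a.shape==(3,3) else R.from_rotvec(a).as_matrix() if a.size==3 else None
def KD(c):
    f=240/np.tan(np.radians(c['fovy'])/2)
    return np.array([[f,0,c['cx']],[0,f,c['cy']],[0,0,1.]]),np.array([c['k1'],0,0,0,0.])
def world(c,px,z):
    K,D=KD(c); u=cv2.undistortPoints(np.array([[px]],float),K,D)[0,0]
    d=rot(c)@np.array([u[0],-u[1],-1]); p=np.array(c['position'])
    return p+d*(z-p[2])/d[2]
def pix(c,P):
    K,D=KD(c); q=rot(c).T@(np.array(P,float)-np.array(c['position'])); q=q*[1,-1,-1]
    return cv2.projectPoints(q.reshape(1,1,3),np.zeros(3),np.zeros(3),K,D)[0].ravel()
def down(yaw): # tool z down, tool y axis at angle yaw from world y
    return (R.from_euler('z',yaw)*R.from_rotvec([np.pi,0,0])).as_rotvec()
E
python3 - <<'E'
from h import *
for n in ('top','scene'):
    c=cam(n,n+'0.png'); print(n,{k:c[k] for k in c if k!='pixels'})
    for q,z in (('cap_a',.0975),('bottle_a',.0635),('rack',0),('ledge',0),('thumb_slug',0),('pin_locator',0),('grip_tester',0),('span_bar',0),('tape_roll',0),('sanding_pad',0)):
        for d in optics.landmark_of(n,q)[:6]:
            print(q,round(d['conf'],2),np.round(d['position']),np.round(world(c,d['position'],z),3)[:2])
s=status.read_state();print(s['time'],s['orientation'],s['ft_force'])
E
```

```text
pics
top {'fovy': 47.66540031266279, 'cx': 322.1819769995722, 'cy': 235.52004413374107, 'k1': -0.007949817882123603, 'position': array([ 0.34664882, -0.04195013,  1.34563198]), 'attitude': array([ 0.11635681, -0.09631087, -1.56008348])}
cap_a 0.69 [418. 322.] [ 0.322 -0.243]
cap_a 0.66 [323. 260.] [ 0.461 -0.028]
cap_a 0.58 [407. 249.] [ 0.486 -0.221]
cap_a 0.58 [456. 213.] [ 0.572 -0.336]
cap_a 0.56 [361. 254.] [ 0.474 -0.114]
bottle_a 0.9 [451. 216.] [ 0.572 -0.332]
bottle_a 0.73 [365. 258.] [ 0.469 -0.127]
bottle_a 0.71 [321. 260.] [ 0.462 -0.022]
bottle_a 0.66 [406. 254.] [ 0.478 -0.224]
rack 0.26 [207. 232.] [0.537 0.264]
rack 0.24 [356. 294.] [ 0.385 -0.109]
ledge 0.97 [205. 233.] [0.535 0.271]
thumb_slug 0.46 [325. 221.] [ 0.566 -0.031]
pin_locator 0.58 [381. 210.] [ 0.595 -0.172]
grip_tester 0.82 [354. 294.] [ 0.386 -0.102]
grip_tester 0.63 [358. 256.] [ 0.48  -0.114]
grip_tester 0.25 [380. 212.] [ 0.591 -0.17 ]
span_bar 0.88 [176. 224.] [0.555 0.343]
tape_roll 0.73 [199. 292.] [0.386 0.279]
sanding_pad 0.74 [172. 224.] [0.557 0.353]
sanding_pad 0.63 [488. 269.] [ 0.449 -0.43
[... 537 characters left out ...]
[ 0.456 -0.026]
bottle_a 0.61 [284. 247.] [ 0.474 -0.122]
bottle_a 0.57 [232. 262.] [ 0.476 -0.226]
rack 0.68 [284. 270.] [ 0.478 -0.127]
ledge 0.71 [466. 240.] [0.534 0.273]
thumb_slug 0.56 [341. 292.] [ 0.571 -0.036]
pin_locator 0.86 [281. 321.] [ 0.596 -0.169]
pin_locator 0.54 [286. 267.] [ 0.471 -0.12 ]
pin_locator 0.17 [342. 291.] [ 0.57  -0.034]
pin_locator 0.16 [237. 256.] [ 0.404 -0.209]
grip_tester 0.43 [278. 234.] [ 0.373 -0.108]
span_bar 0.88 [504. 237.] [0.553 0.358]
tape_roll 0.8 [435. 198.] [0.383 0.279]
tape_roll 0.23 [235. 256.] [ 0.403 -0.213]
sanding_pad 0.65 [126. 302.] [ 0.45  -0.441]
1.1 [6.26897926e-01 3.07838666e+00 5.53967062e-05] [ 0.07761776  0.05671274 -0.43279482]
```

View pics/top0.png

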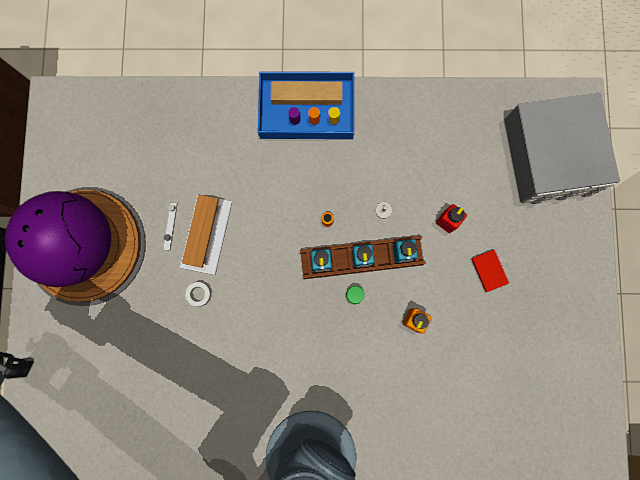

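View pics/scene0.png

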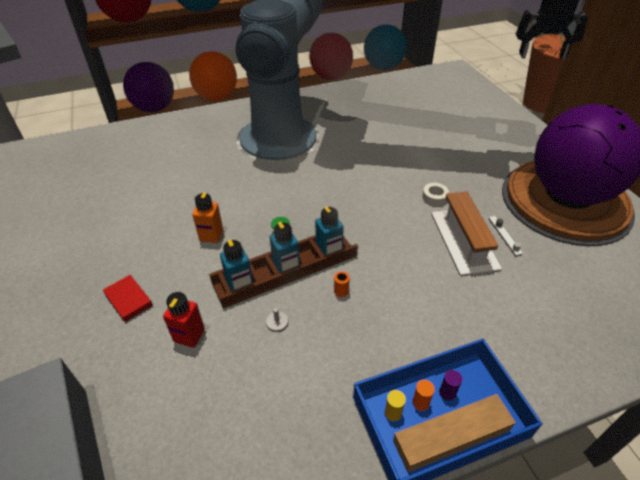

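The top picture shows three teal bottles at about (321,260), (365,254) and (406,249), with a red look-alike at (451,216) and an orange one at (418,320). The plank is near (202,232). The purple ball at (60,238) is close to the arm, so I'll retract and rise before swinging across.

Run:
```python
from h import *
s=status.read_state()
manip.move_straight([0.18,0.40,0.36],feed=0.25)
manip.movep([0.47,0.24,0.36],down(0))
c=cam('wrist','w_ledge.png'); print({k:c[k] for k in c if k!='pixels'}); print(status.read_state()['joint_pos'])
for d in optics.landmark_of('wrist','ledge')[:2]: print('ledge',d['conf'],d['position'],world(c,d['position'],0))
manip.movep([0.41,-0.12,0.36],down(0.1))
c=cam('wrist','w_rack.png'); print(c['position'],c['attitude'])
for q,z in (('cap_a',.097),('bottle_a',.0635),('rack',0)):
    for d in optics.landmark_of('wrist',q)[:5]: print(q,round(d['conf'],2),np.round(d['position']),np.round(world(c,d['position'],z),4)[:2])
print(status.read_state()['time'],status.read_state()['joint_pos'])
```

```text
{'fovy': 66.10154002591898, 'cx': 317.4132509340117, 'cy': 241.32491324179313, 'k1': -0.06265621377175343, 'position': array([0.54918005, 0.24000249, 0.5020328 ]), 'attitude': array([-0.24529703,  0.24671167, -1.55678606])}
[ 2.57963632e-01 -1.24127057e-01  1.71212149e+00  1.15978843e-04
  1.55384172e+00  1.82761708e+00]
[ 0.48910648 -0.11196449  0.50243595] [-0.25321906  0.23050611 -1.45802696]
cap_a 0.92 [534.  71.] [ 0.5661 -0.3304]
cap_a 0.83 [234. 140.] [ 0.4628 -0.0241]
cap_a 0.81 [417. 277.] [ 0.3256 -0.2477]
cap_a 0.66 [420. 134.] [ 0.4897 -0.2209]
cap_a 0.64 [324. 138.] [ 0.4738 -0.1199]
bottle_a 0.87 [320. 135.] [ 0.4759 -0.1164]
bottle_a 0.71 [411. 267.] [ 0.3252 -0.2489]
bottle_a 0.64 [236. 140.] [ 0.4606 -0.0197]
bottle_a 0.6 [412. 133.] [ 0.4891 -0.2208]
bottle_a 0.58 [517.  74.] [ 0.5673 -0.3289]
5.7333 [-5.49791834e-01 -3.86894744e-01  1.92588537e+00  6.59577237e-05
  1.60273021e+00  9.19526311e-01]
```

View both.

View pics/w_ledge.png

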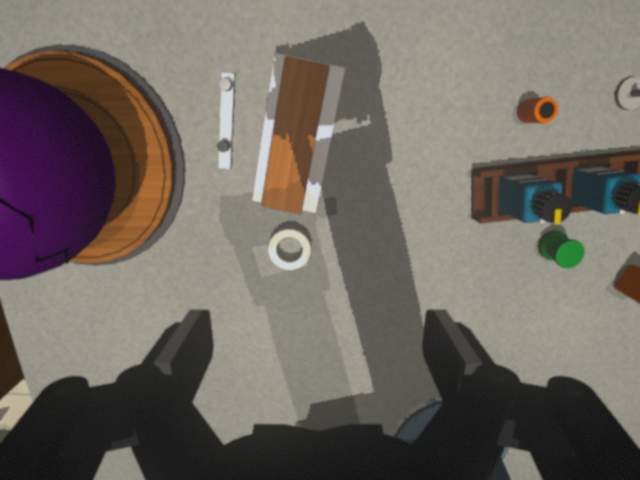

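View pics/w_rack.png

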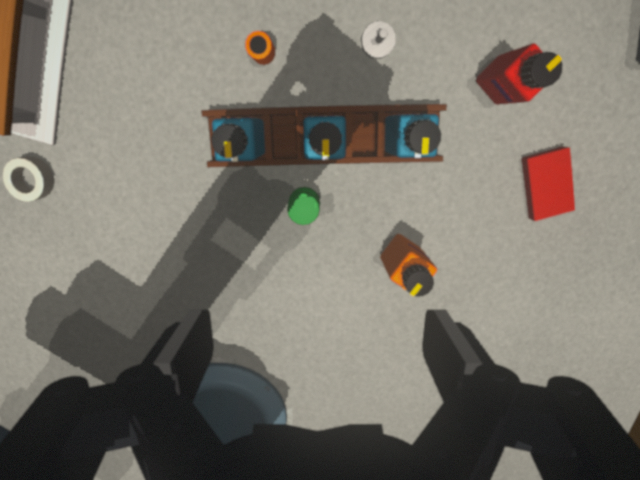

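The ledge view shows the plank top with corners at about (283,55), (329,63), (303,213) and (262,207). The rack view shows its corners at about (203,111), (444,105), (443,161) and (208,167), with three black caps whose stripes point down the picture.

Run:
```python
from h import *
manip.movep([0.41,-0.12,0.36],down(0.1)) if 0 else None
c=cam('wrist')
P=[world(c,p,.032)[:2] for p in ((203,111),(444,105),(443,161),(208,167))]
print('rack',np.round(P,4),np.mean(P,0),[np.linalg.norm(P[i]-P[(i+1)%4]) for i in range(4)])
v=P[0]-P[1]+P[3]-P[2]; print('yaw',np.arctan2(-v[0],v[1]))
# ledge: same intrinsics, stored extrinsics
c=dict(c,position=np.array([0.54918005,0.24000249,0.5020328]),attitude=np.array([-0.24529703,0.24671167,-1.55678606]))
P=[world(c,p,.07)[:2] for p in ((283,55),(329,63),(303,213),(262,207))]
print('plank',np.round(P,4),np.mean(P,0),[np.linalg.norm(P[i]-P[(i+1)%4]) for i in range(4)])
v=P[0]-P[3]+P[1]-P[2]; print('yaw',np.arctan2(v[1],v[0]))
```

```text
rack [[ 0.4898  0.0288]
 [ 0.5263 -0.2621]
 [ 0.4599 -0.2738]
 [ 0.4224  0.0214]] [ 0.47459614 -0.12144987] [np.float64(0.29324336463128164), np.float64(0.06749715959039436), np.float64(0.2975786470481262), np.float64(0.06784699849454431)]
yaw 0.12552527534991187
plank [[0.6195 0.2773]
 [0.6113 0.2279]
 [0.4449 0.2577]
 [0.4523 0.3068]] [0.53202369 0.2674245 ] [np.float64(0.05012009861267911), np.float64(0.16906067664187874), np.float64(0.04960003039666898), np.float64(0.16970720685199076)]
yaw -0.1759138454661304
```

```bash
cat >> h.py <<'E'
RC=np.array([.4742,-.1212]); RY=.128
def pocket(k): return RC+k*.1*np.array([-np.sin(RY),np.cos(RY)])
def twist(k,z=.094,ang=.75):
    x,y=pocket(k)
    manip.movep([x,y,.17],down(RY)); jaws.move_gripper(.06)
    manip.move_straight([x,y,z],feed=.12)
    jaws.move_gripper(0,f_grip=20); s=status.read_state(); print(k,'w',s['grip_width'],s['finger_force'],s['ft_force'].round(1) if hasattr(s['ft_force'],'round') else s['ft_force'],s['wrist_torque'])
    q=np.array(s['joint_pos']); 
    for f in (.5,1):
        q2=q.copy(); q2[5]-=ang*f; manip.move_joints(q2); s=status.read_state(); print('  t',np.round(s['wrist_torque'],3),np.round(s['ft_force'],1))
    jaws.move_gripper(.06); manip.move_straight([x,y,.17],feed=.2)
    print(status.read_state()['time'])
E
python3 - <<'E'
from h import *
twist(1)
x,y=pocket(1)
manip.movep([x-.07,y,.25],down(.1)); c=cam('wrist','t1.png')
print(status.read_state()['time'],pix(c,[x,y,.119]))
E
```

```text
1 w 0.033363211013256434 19.967370629310608 [-0.8  1.4  4.5] [0.07124946 0.11540772 0.01355826]
  t [ 0.599 -0.173 -0.083] [0.5 3.7 1.2]
  t [ 0.007  0.136 -0.004] [-0.1  0.6  1.4]
9.9667
10.7417 [327.5743286  135.65460671]
```

View pics/t1.png

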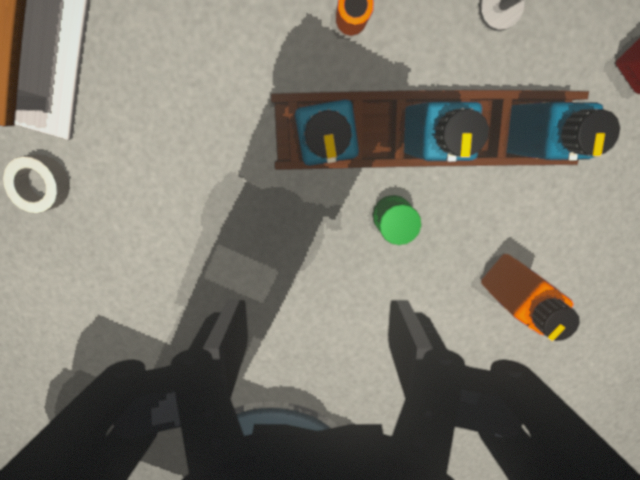

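The near bottle at (328,135) turned as a whole: its stripe and body are both about 8° round, so the cap is tight. I'll try the middle bottle next, then the far one if needed.

Run:
```python
from h import *
twist(0)
x,y=pocket(0)
manip.movep([x-.07,y,.25],down(.1)); c=cam('wrist','t0.png')
cv2.imwrite('pics/t0c.png',cv2.resize(cv2.cvtColor(c['pixels'][70:200,150:600],cv2.COLOR_RGB2BGR),None,fx=1.7,fy=1.7))
print(status.read_state()['time'],pix(c,[x,y,.119]))
```

```text
0 w 0.03295034524919108 21.517866253852844 [0.7 1.5 5.4] [ 0.22584976  0.0107161  -0.03792854]
  t [-0.195  0.065  0.027] [-0.7 -0.5  0.7]
  t [ 0.027  0.063 -0.057] [ 0.3 -0.2  0.8]
14.5417
15.3 [327.88881317 135.76115854]
```

View pics/t0c.png

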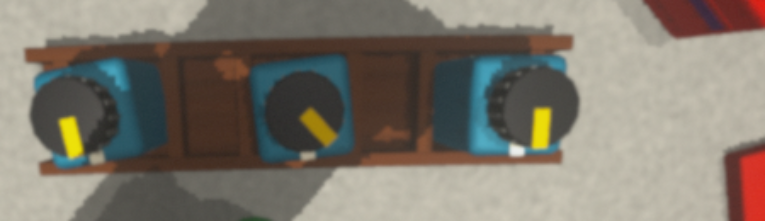

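The middle bottle's stripe, at (320,128) in the crop, is about 40° off its white mark at (307,155), and its body is still square to the rack. That is the loose one, so I'll take it by the body and place it on the ledge.

Run:
```python
from h import *
x,y=pocket(0); lx,ly=.532,.2685; g=.060
jaws.move_gripper(.07)
manip.movep([x,y,.17],down(RY))
manip.move_straight([x,y,g],feed=.08)
print(np.round(status.read_state()['ft_force'],1))
jaws.move_gripper(0,f_grip=45); s=status.read_state(); print('w',s['grip_width'],s['finger_force'],np.round(s['ft_force'],1))
assert .042<s['grip_width']<.05
manip.move_straight([x,y,.24],feed=.12)
s=status.read_state(); print('w',s['grip_width'],s['finger_force'],np.round(s['ft_force'],1))
manip.movep([lx,ly,.24],down(-.176)); manip.move_straight([lx,ly,.150],feed=.1)
manip.pause(.2); c=cam('scene','s1.png')
cv2.imwrite('pics/s1c.png',cv2.resize(cv2.cvtColor(c['pixels'][120:320,200:540],cv2.COLOR_RGB2BGR),None,fx=2,fy=2))
s=status.read_state(); print('w',s['grip_width'],np.round(s['ft_force'],1),s['ee_pos'],s['time'])
```

```text
[-0.1  0.3  0.4]
w 0.04689231351483841 45.18993099220097 [-2.   0.   5.5]
w 0.046477525124566786 45.41005091741681 [-0.6 -0.8 -4. ]
w 0.046704015504963246 [ 0.7  0.2 -3.6] [0.53230235 0.26861197 0.15061283] 22.35
```

View pics/s1c.png

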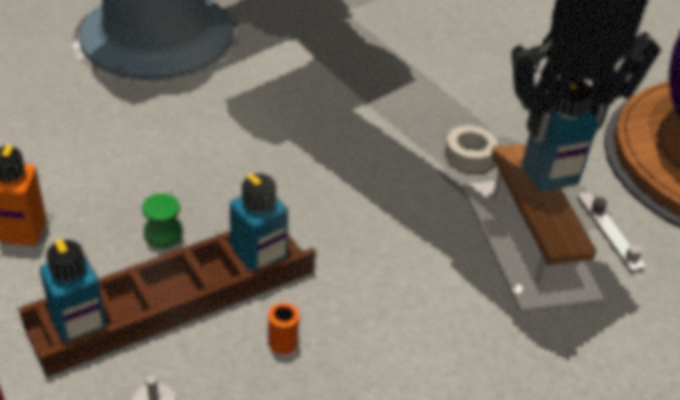

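The crop shows the bottle upright at (560,150), held above the plank, with the other two bottles still in the rack. I'll lower it until it touches.

Run:
```python
from h import *
lx,ly=.532,.2685
manip.move_straight([lx,ly,.127],feed=.05)
f0=status.read_state()['ft_force'][2]
for z in np.arange(.126,.1145,-.001):
    manip.move_straight([lx,ly,z],feed=.01); f=status.read_state()['ft_force'][2]
    if f-f0>4: break
print(z,f0,f); manip.pause(.3)
print(np.round(status.read_state()['ft_force'],1))
c=cam('scene','s2.png')
jaws.move_gripper(.07); manip.pause(.2)
manip.move_straight([lx,ly,.27],feed=.12)
manip.movep([lx-.1,ly-.02,.32],down(-.1)); manip.pause(.3)
c=cam('wrist','w2.png')
for q,zz in (('cap_a',.159),('bottle_a',.1255)):
    for d in optics.landmark_of('wrist',q)[:3]: print(q,round(d['conf'],2),np.round(d['position']),np.round(world(c,d['position'],zz),4)[:2])
s=status.read_state();print(s['time'])
```

```text
0.122 -3.2484240662651045 3.3861787144335285
[-4.3 -2.3  6.7]
cap_a 0.7 [278. 100.] [0.5312 0.2689]
cap_a 0.57 [583. 152.] [0.469  0.0236]
bottle_a 0.88 [281.  98.] [0.5344 0.2691]
27.475
```

View pics/w2.png

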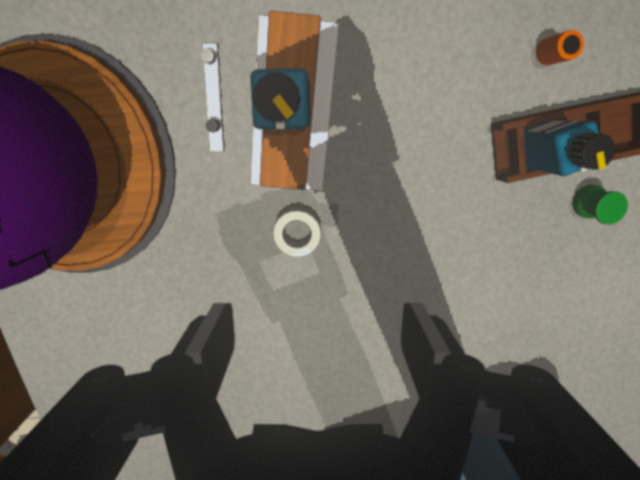

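The bottle stands upright on the plank at (280,98), with its stripe well off its mark. The other things have not moved.

```bash
python3 -c "
from h import *
print(order.finish_job())"
```

```text
the job is handed in; nothing more can be done
None
```

The job is handed in, with no verdict shown: the middle bottle had the loose cap, and it now stands upright on the ledge with its stripe about 40° off its mark; the other two stayed in the rack (near one tight when twisted, far one not tested).

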